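# Hand-turn a sewing machine through one stitch after a needle change

### The job

A new needle has just been fitted to the sewing machine and is nearly at the top of its stroke. Turn the handwheel by hand towards you (top of the wheel towards the robot), never backwards, up over the top and then through one complete turn, so that the needle goes once down through the plate and comes back to its highest point with the white mark on the wheel uppermost again; leave it there. Leave the clear eye guard swung fully down in front of the needle, and do not disturb the other things on the table and the machine.

Things in the scene. Friction and masses are not known exactly. Their poses are not given: they have to be found in the camera images.
- machine: Sewing machine, cream and grey, fixed. Origin on the table under the middle of its base; x away from the operator, y to the operator's left. Base 190 x 450 mm, bed top at z 70 mm. Arm (y -185 to 175, 78 mm wide in x) up to z 292 mm, with a wire guide at y 60 up to z 333. Head over the needle (x 0, y 165): x -36 to 36, y 130 to 200, z 155 to 295. Grey motor, 100 mm across, ends at y -214.
- wheel_centre (a point): Fixed point at the centre of the handwheel, in the machine's frame at x 0, y -265, z 245 mm; axes as the machine's; the wheel turns about y. The wheel is a dark flat-faced disc with milled edge, 150 mm in diameter, 20 mm thick. 38 mm free gap to the motor round a 28 mm shaft; on the other face only a hub, 44 mm across, 9 mm high. The rim can be pinched across its faces from above.
- handwheel (a joint): Turn of the wheel, rad, growing as its top comes towards the robot (machine's -x). 0, and 6.283 a full turn on: white mark on the rim uppermost, at the red pointer, needle highest (stroke 34 mm); 3.14: needle lowest. Starts at -1.0 to -0.25, mark still beyond the top on the far side. No stops. Drag: up to 0.55 N m on the needle's way down, 0.1 on its way up; stays where it is left.
- guard_hinge (a point): Fixed point, middle of the eye guard's hinge line, in the machine's frame at x -78, y 165, z 172 mm, 42 mm in front of the head; axes as the machine's; the guard swings about y. The guard is a clear bluish plate, 70 mm wide along y, 4 mm thick, reaching 72 mm from the hinge; an orange lip 4 mm thick across its free edge stands out 18 mm from its outer face.
- guard (a joint): Swing of the eye guard, rad: 0 fully down (plate vertical in front of the needle, at its stop), 1.57 plate level, pointing to the robot with its outer face and lip up, 2.5 upper stop. Starts raised at 1.5 to 2.1; friction of about 0.08 N m holds it where it is left. When down, the lip points to the robot.
- guard_lip (a point): Middle of the guard's orange lip, on the lip's hinge side, 68 mm from the hinge line along the plate and 10 mm out from the plate's mid-plane; it moves with the guard.
- screwdriver: Small screwdriver, 150 mm, red handle, lying on the front ledge of the machine's bed. Leave alone. Origin: centre of its underside.
- oil_bottle: Clear oil bottle with red cap, 44 mm across, 110 mm tall, standing near the handwheel. Leave alone. Origin: centre of its underside.
- thread_cone: Cone of olive thread, 62 mm across, 110 mm tall, standing near the handwheel. Leave alone. Origin: centre of its underside.
- gum_sole: Single tan outsole, 260 x 96 x 8 mm, lying flat. Leave alone. Origin: centre of its underside.
- shoe: Olive canvas shoe with dark rubber sole on its last, 260 x 96 x 140 mm. Leave alone. Origin: centre of its underside.
- sole_stack: Stack of tan outsoles, 260 x 96 x 81 mm, handled as one bundle. Leave alone. Origin: centre of its underside.
- bobbin_tray: Blue tray of bobbins, 100 x 140 x 22 mm. Leave alone. Origin: centre of its underside.

How it is judged:
By the outcome, as a careful person would: the job done as asked, in the order asked, and still so for the second after the job is handed in, with the robot touching nothing.
It also fails if it takes over 72 s, if anything falls off the work surface, if the arm or the gripper's body presses on something with over 40 N, if the wrist force passes 120 N, or if a joint passes its speed limit or range.

### The arm

A 7-joint arm with a two-finger parallel gripper is mounted at the origin on the work surface. World frame = base frame: x ahead of the robot, y to its left, z up, the work surface at z = 0. Lengths are in m, angles in rad, forces in N, time in s.
With the tool pointing down it reaches from about 0.35 to 0.9 m from the base axis. Payload 8.1 kg.
Tool frame: the origin (TCP) lies at the very end of the fingers, on their centre line; the grasp point (between the pads) lies 19 mm behind it; z points along the fingers, y is the line along which they close (so a half turn about z gives the same grasp; the last joint's range is limited). The gripper opens to 92 mm and grips with 3 to 60 N. Pads are 19 mm wide; open, the fingers measure 130 mm over their backs; the gripper's body (75 mm by 190 mm) begins 47 mm behind the grasp point.
Start: joints at [1.2, 0.434, 0.025, 1.573, -0.012, 1.134, -0.075], TCP at [0.165, -0.603, 0.227] pointing down, gripper open.
Joint ranges: [-2.62, 2.62], [-0.44, 2.09], [-1.27, 1.32], [0.08, 2.57], [-1.32, 4.46], [0.12, 2], [-2.74, 2.74]. Speed limits (rad/s): [2.22, 2.22, 3.01, 3.01, 3.14, 3.14, 3.14].

### API

Orientations are given as a rotation vector (axis times angle).
In Python, from cell import arm gives the robot as it stands.
- The arm moves only by the tool carry_out, never from a script. Its argument "commands" is a list of rows, each a list of 7 numbers: the opening, from 0 (shut) to 1 (fully open), then the shift along the tool's x, y, z each as a share of 0.025 m, from -1 to 1, then the turn, a rotation vector about the tool's x, y, z each as a share of 0.1 rad, from -1 to 1. A call has 1 to 8 rows; each row shifts and turns the commanded pose from where the row before left it, along the tool's axes as they then stand; what a row does not reach is not made up. A row lasts 1/10 s, in which the tool goes at most 50 mm and 8.59 degrees, less where a joint would pass 70% of its speed; a pose out of reach is approached as far as the arm can. A call with a number of a shift or a turn outside -1 to 1 is refused whole. A call with a gripper value outside its range is refused whole. The fingers move at their own pace and stop on an object; "squeeze" is the grip in N (left out, the last holds). Time passes only in rows, so rows that do not move let the fingers close. It gives the time, the measured TCP pose, the force, the opening and the grip force at its end, in the units of the state.
- arm.observe(): the state, without advancing time (a new reading comes with each control period).
- arm.get_image(name): name is "scene" or "side" or "wrist"; returns a dict with "pixels" (480x640x3 uint8, red, green, blue), "range_z" (480x640 float32, m along the optical axis (not along the pixel's ray), 0 where there is no reading), "mtx" (3x3 intrinsics, pixels), "R" (3x3) and "t" (3): a world point X has camera coordinates R X + t; the wrist camera has in their place "tool_from_camera" (4x4, takes a point from camera to tool coordinates, whose origin is the TCP and whose axes are the flange's). Camera axes: x right, y down, z forward; pixel columns grow to the right and rows downward; lengths in m; the calibration is good to about 2 mm. A picture is of the moment at which its call begins: read the wrist's pose just before it.
- arm.sign_off(): hands the job in; it is judged then, once.
The state is a dict: "clock": time; "joints": joint angles; "dq": joint speeds; "joint_efforts": joint torques, N m; "position": TCP position; "ee_rot": TCP orientation; "force": force on the tool from outside, world axes, zero at the start; "ft_torque": the same for the moment, N m; "width": opening from 0.0 (shut) to 1.0 (fully open); "gripper_force": force on a finger pad.
Only numpy, scipy, OpenCV 4.12 (cv2) and the standard library are available. Lean on these libraries where they do the work, as an engineer would, in place of code of your own. Each camera call takes 0.05 s, during which the arm holds its last target. There are 200 camera calls.

## Working session

There is one attempt and no reset: what is moved stays moved. The work goes in short steps, Python scripts to look and compute and a tool call to move; the robot and the scene stay as the last step left them, time stands still between calls to the robot, and variables do not carry over. Pictures are saved under pics/ and viewed, at most 10 in all, crops included, and the job is handed in when it is done.

Besides the shell and the picture viewer there is one more tool, called as name(argument=value, ...), one argument or row to a line, values as JSON. carry_out: Moves the arm, as the interface text tells. Shift numbers are shares of 0.025 m and turn numbers shares of 0.1 rad, none past 1 either way. Its arguments: {"type":"object","properties":{"commands":{"type":"array"},"squeeze":{"type":"number"}},"required":["commands"]}

```bash
ls; mkdir -p pics
python3 - <<'E'
from cell import arm
import cv2,numpy as np
s=arm.observe();print(s)
ims=[]
for n in("scene","side"):
    d=arm.get_image(n);cv2.imwrite(f"pics/{n}0.png",d["pixels"][:,:,::-1]);np.savez(f"{n}0.npz",**d)
    print(n,d["mtx"],d["R"],d["t"])
E
```

```text
pics
{'clock': 0.0, 'joints': array([ 1.20041919,  0.43525218,  0.0249598 ,  1.57409446, -0.01160299,
        1.13400423, -0.07509976]), 'dq': array([-0.00121417,  0.00073398,  0.00096107, -0.00093604, -0.0008733 ,
       -0.00043392, -0.00198961]), 'joint_efforts': array([-1.52838138e-04, -6.67858243e+01,  9.84452069e-01, -3.14456141e+01,
       -6.06998219e-02,  4.28040465e-02,  1.64003327e-04]), 'position': array([ 0.16518409, -0.60224166,  0.22592771]), 'ee_rot': array([-3.11192830e+00, -4.19066023e-01,  5.52217260e-04]), 'force': array([-0.30603599,  0.06977172,  0.50207449]), 'ft_torque': array([-0.05033209,  0.03284514,  0.01196698]), 'gripper_force': 0.0, 'width': 1.0013230569959501}
scene [[597.20987768   0.         317.52420685]
 [  0.         597.20987768 235.78475355]
 [  0.           0.           1.        ]] [[-0.99770741 -0.06743647 -0.00567943]
 [-0.06262987  0.95186488 -0.30005125]
 [ 0.02564045 -0.29900765 -0.95390618]] [ 0.59756881 -0.01013024  1.3736841 ]
side [[441.75917168   0.         313.99062619]
 [  0.         441.75917168 241.39670686]
 [  0.           0.           1.        ]] [[-0.95183422 -0.30657496 -0.0048391 ]
 [-0.18915962  0.59956537 -0.77765031]
 [ 0.24130947 -0.73927881 -0.62867844]] [0.59339858 0.17942884 0.93772506]
```

View pics/scene0.png

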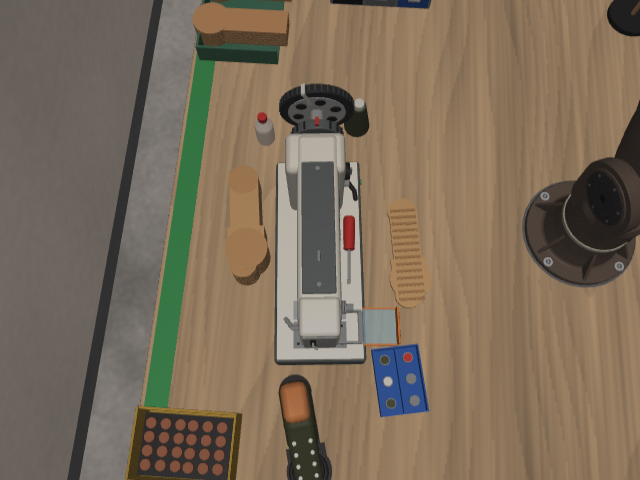

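View pics/side0.png

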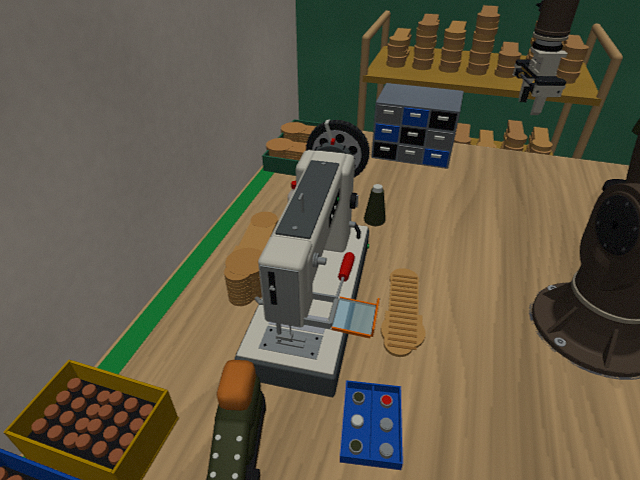

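```bash
cat > h.py <<'E'
import numpy as np,cv2
def cloud(f):
    d=dict(np.load(f)) if isinstance(f,str) else f
    z=d["range_z"];v,u=np.mgrid[:480,:640];K=d["mtx"]
    c=np.stack([(u-K[0,2])/K[0,0]*z,(v-K[1,2])/K[1,1]*z,z],-1)
    P=(c-d["t"])@d["R"]; P[z<=0]=np.nan
    return P,d["pixels"].astype(int),d
def proj(d,X):
    c=np.asarray(X)@d["R"].T+d["t"];p=c@d["mtx"].T;return p[...,:2]/p[...,2:]
E
python3 - <<'E'
from h import *
for n in("scene0.npz","side0.npz"):
    P,C,d=cloud(n)
    x,y,z=P[...,0],P[...,1],P[...,2]
    r,g,b=C[...,0],C[...,1],C[...,2]
    reg=(x>.25)&(x<.75)&(y>-.6)&(y<.6)
    for lo,hi in((.066,.075),(.285,.297)):
        m=reg&(z>lo)&(z<hi)&(abs(r-b)<45)
        k,l,st,ce=cv2.connectedComponentsWithStats(m.astype(np.uint8))
        i=1+np.argmax(st[1:,4]); 
        if hi<.1: pass
        q=P[l==i] if hi>.1 else P[m&(st[l,4]>60)]
        rr=cv2.minAreaRect((q[:,:2]*1000).astype(np.float32)); print(n,lo,len(q),rr,np.median(q[:,2]),cv2.boxPoints(rr).tolist())
    o=reg&(r>180)&(g>70)&(g<150)&(b<80)&(z>.1)&(z<.3); q=P[o]; print("orange",len(q),q.min(0),q.max(0),np.median(q,0))
    w=reg&(z>.17)&(z<.33)&(r<60)&(y<-.2); q=P[w]; print("wheel",len(q),np.nanpercentile(q,[1,50,99],axis=0))
E
```

```text
scene0.npz 0.066 6024 ((581.4268188476562, 159.2176513671875), (217.13824462890625, 759.7019653320312), 9.68502140045166) 0.06907061653285906 [[410.50213623046875, 515.3900146484375], [538.3080444335938, -233.4842529296875], [752.3515014648438, -196.9547119140625], [624.5455932617188, 551.9195556640625]]
scene0.npz 0.285 7603 ((589.9630126953125, 130.67453002929688), (79.36150360107422, 384.608154296875), 4.34783411026001) 0.29190140308736146 [[535.817626953125, 319.41693115234375], [564.9752197265625, -64.0843734741211], [644.1083984375, -58.06787109375], [614.9508056640625, 325.4334411621094]]Traceback (most recent call last):
  File "<stdin>", line 14, in <module>
    return umr_minimum(a, axis, None, out, keepdims, initial, where)
ValueError: zero-size array to reduction operation minimum which has no identity
```

```bash
cat >> h.py <<'E'
yaw=np.radians(4.35);O=np.array([.5906,.1232,0])
Rm=np.array([[np.cos(yaw),-np.sin(yaw),0],[np.sin(yaw),np.cos(yaw),0],[0,0,1]])
def w(m):return O+np.asarray(m)@Rm.T
def tom(P):return (P-O)@Rm
E
python3 - <<'E'
from h import *
pc=lambda q:np.nanpercentile(q,[0.5,2,50,98,99.5],axis=0).round(4).tolist()
print(w([0,-.265,.245]),w([-.078,.165,.172]))
for n in("scene0.npz","side0.npz"):
    P,C,d=cloud(n);M=tom(P);x,y,z=M[...,0],M[...,1],M[...,2]
    r,g,b=C[...,0],C[...,1],C[...,2]
    m=(abs(z-.07)<.004)&(abs(x)<.15)&(abs(y)<.27)&(abs(r-b)<45);print(n,"bed",pc(M[m]))
    m=(abs(x)<.1)&(y<-.235)&(y>-.31)&(z>.15)&(z<.35);print("wheel",m.sum(),pc(M[m]))
    mm=m&(z>.29)
    print("toprim y",pc(M[mm])) if mm.sum() else 0
    a=m&(r>170)&(g>170)&(b>170);print("mark",a.sum(),pc(M[a]) if a.sum() else '')
    m=(x<-.06)&(x>-.2)&(y>.1)&(y<.23)&(z>.1)&(z<.3);print("guard",m.sum(),pc(M[m]))
    o=m&(r-b>80);print("orange",o.sum(),pc(M[o]) if o.sum() else '')
    if o.sum(): q=M[o]; print(np.c_[q].round(3)[::max(1,len(q)//12)].tolist())
    cv2.imwrite(f"pics/w{n[:3]}.png",0*C) if 0 else 0
    for nm,X in(("bottle",(.1,-.2)),("cone",(-.1,-.2))):
        m=(abs(x-X[0])<.09)&(abs(x)>.045)&(y<-.1)&(y>-.36)&(z>.02)&(z<.13)
        m&=(np.sign(x)==np.sign(X[0]));print(nm,m.sum(),pc(M[m]) if m.sum() else '')
sc=cv2.imread("pics/scene0.png")[60:160,240:400];sd=cv2.imread("pics/side0.png")[100:240,280:420]
a=cv2.resize(sc,(800,500)[:2]) ;
g1=cv2.imread("pics/side0.png")[280:350,310:410]
a=np.hstack([cv2.resize(sc,(400,250)),cv2.resize(g1,(357,250))])
b=cv2.resize(sd,(350,350));b=np.hstack([b,cv2.resize(cv2.imread("pics/scene0.png")[290:360,330:410],(407,350))])
cv2.imwrite("pics/crop0.png",np.vstack([a,b]))
E
```

```text
[ 0.61069996 -0.14103662  0.245     ] [0.50030962 0.28180847 0.172     ]
scene0.npz bed [[-0.0917, -0.2218, 0.066], [-0.0902, -0.2037, 0.0661], [0.0458, 0.0532, 0.069], [0.0866, 0.2088, 0.0732], [0.1277, 0.2113, 0.0737]]
wheel 2462 [[-0.0741, -0.2785, 0.1955], [-0.0698, -0.2757, 0.2039], [-0.0011, -0.2578, 0.2753], [0.0677, -0.2456, 0.319], [0.0717, -0.2393, 0.3206]]
toprim y [[-0.06, -0.2789, 0.2902], [-0.0568, -0.2774, 0.2906], [-0.0012, -0.2613, 0.3072], [0.053, -0.2549, 0.3202], [0.0551, -0.2542, 0.3223]]
mark 0 
guard 1649 [[-0.1537, 0.125, 0.1634], [-0.1523, 0.1261, 0.165], [-0.1143, 0.1618, 0.1713], [-0.0679, 0.1962, 0.1874], [-0.0611, 0.1975, 0.2665]]
orange 180 [[-0.1541, 0.1248, 0.1613], [-0.1539, 0.125, 0.1639], [-0.1381, 0.1599, 0.1734], [-0.0892, 0.1975, 0.1897], [-0.0869, 0.1976, 0.1904]]
[[-0.153, 0.126, 0.183], [-0.134, 0.125, 0.17], [-0.095, 0.128, 0.175], [-0.124, 0.127, 0.169], [-0.15, 0.133, 0.19], [-0.152, 0.146, 0.19], [-0.152, 0.161, 0.184], [-0.153, 0.174, 0.187], [-0.153, 0.188, 0.181], [-0.098, 0.197, 0.176], [-0.127, 0.196, 0.168], [-0.095, 0.197, 0.168]]
b
[... 1078 characters left out ...]
1, 0.1254, 0.1669], [-0.1311, 0.1943, 0.1725], [-0.0865, 0.1985, 0.1881], [-0.0849, 0.199, 0.1885]]
[[-0.085, 0.127, 0.173], [-0.15, 0.13, 0.187], [-0.127, 0.127, 0.171], [-0.144, 0.128, 0.171], [-0.149, 0.164, 0.189], [-0.148, 0.182, 0.187], [-0.088, 0.197, 0.173], [-0.106, 0.194, 0.172], [-0.108, 0.198, 0.173], [-0.119, 0.196, 0.17], [-0.132, 0.195, 0.17], [-0.15, 0.195, 0.173], [-0.139, 0.199, 0.17]]
bottle 724 [[0.1228, -0.3286, 0.0595], [0.1264, -0.32, 0.0705], [0.1582, -0.1585, 0.079], [0.1886, -0.1025, 0.1073], [0.1898, -0.1009, 0.1092]]
cone 1343 [[-0.1192, -0.3568, 0.0207], [-0.1157, -0.354, 0.0229], [-0.0827, -0.1919, 0.0687], [-0.0474, -0.1086, 0.1265], [-0.0459, -0.1021, 0.1291]]
```

View pics/crop0.png

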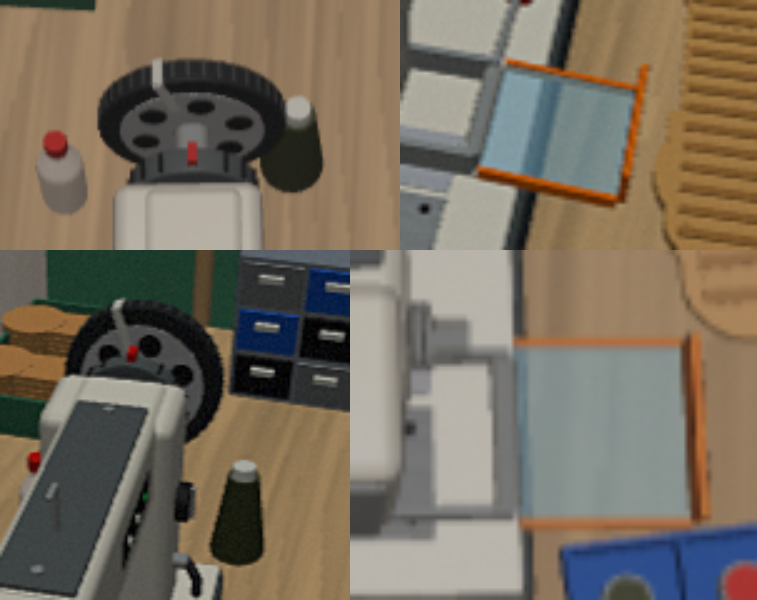

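```bash
cat >> h.py <<'E'
from scipy.spatial.transform import Rotation as Ro
Wc=w([0,-.265,.245])
def st(s):
    T=Ro.from_rotvec(s["ee_rot"]).as_matrix();p=(s["position"]-Wc)@Rm
    zt=T[:,2]@Rm;yt=T[:,1]@Rm;xt=T[:,0]@Rm
    print("clk %.2f"%s["clock"],"tcp_m",p.round(4),"radius %.4f pos_ang %.3f"%(np.hypot(p[0],p[2]),np.arctan2(-p[0],p[2])),"tool_ang %.3f"%np.arctan2(zt[0],-zt[2]),
     "yt",yt.round(3),"xt",xt.round(3),"\n j",s["joints"].round(2),"F",s["force"].round(1),"w %.3f gf %.1f"%(s["width"],s["gripper_force"]))
E
python3 - <<'E'
from h import *
for n in("scene0.npz","side0.npz"):
    P,C,d=cloud(n);x,y,z=[P[...,i] for i in range(3)]
    for lo in np.arange(-.9,-.2,.1):
        for xl in np.arange(.0,.8,.2):
            m=(y>lo)&(y<lo+.1)&(x>xl)&(x<xl+.2)
            if m.sum()>5: print(n,"y%.1f x%.1f"%(lo,xl),m.sum(),np.percentile(z[m],99).round(3))
from cell import arm
st(arm.observe())
E
```

```text
scene0.npz y-0.7 x0.0 832 0.005
scene0.npz y-0.7 x0.2 424 0.005
scene0.npz y-0.7 x0.6 10 -0.002
scene0.npz y-0.6 x0.0 2554 0.006
scene0.npz y-0.6 x0.2 2617 0.036
scene0.npz y-0.6 x0.4 2730 0.029
scene0.npz y-0.6 x0.6 1882 0.063
scene0.npz y-0.5 x0.0 2689 0.006
scene0.npz y-0.5 x0.2 2676 0.006
scene0.npz y-0.5 x0.4 2630 0.005
scene0.npz y-0.5 x0.6 3098 0.064
scene0.npz y-0.4 x0.0 2877 0.006
scene0.npz y-0.4 x0.2 2834 0.005
scene0.npz y-0.4 x0.4 2379 0.005
scene0.npz y-0.4 x0.6 2315 0.052
scene0.npz y-0.3 x0.0 3042 0.006
scene0.npz y-0.3 x0.2 2999 0.005
scene0.npz y-0.3 x0.4 2183 0.11
scene0.npz y-0.3 x0.6 1167 0.067
side0.npz y-0.8 x0.0 773 0.003
side0.npz y-0.8 x0.2 640 0.2
side0.npz y-0.8 x0.4 422 0.201
side0.npz y-0.8 x0.6 104 0.201
side0.npz y-0.7 x0.0 1268 0.359
side0.npz y-0.7 x0.2 1088 0.491
side0.npz y-0.7 x0.4 726 0.201
side0.npz y-0.7 x0.6 67 0.2
side0.npz y-0.6 x0.0 4243 0.508
side0.npz y-0.6 x0.2 2132 0.495
side0.npz y-0.6 x0.4 4507 0.199
side0.npz y-0.6 x0.6 231 0.198
side0.npz y-0.5 x0.0 1319 0.003
side0.npz y-0.5 x0.2 1186 0.002
side0.npz y-0.5 x0.4 1019 0.002
side0.npz y-0.5 x0.6 132 0.002
side0.npz y-0.4 x0.0 1560 0.002
side0.npz y-0.4 x0.2 1391 0.002
side0.npz y-0.4 x0.4 943 0.002
side0.npz y-0.4 x0.6 48 0.001
side0.npz y-0.3 x0.0 1901 0.002
side0.npz y-0.3 x0.2 1664 0.002
side0.npz y-0.3 x0.4 1718 0.109
side0.npz y-0.3 x0.6 57 0.002
clk 0.10 tcp_m [-0.4792 -0.4261 -0.019 ] radius 0.4796 pos_ang 1.610 tool_ang -0.000 yt [ 0.191 -0.982 -0.001] xt [ 0.982  0.191 -0.   ] 
 j [ 1.2   0.44  0.02  1.57 -0.01  1.13 -0.08] F [-0.2  0.2 -0. ] w 1.000 gf 0.0
```

carry_out(
  commands=[
    [0.44,0,0,-1,0,0,0.95],
    [0.44,0,0,-1,0,0,0.95],
    [0.44,0,0,-1,0,0,0],
    [0.44,0,0,-1,0,0,0],
    [0.44,0,0,-1,0,0,0],
    [0.44,0,0,-1,0,0,0],
    [0.44,0,0,-1,0,0,0],
  ],
  squeeze=35,
)

```text
clock: 0.8
position: [0.1652, -0.6025, 0.4024]
ee_rot: [-3.138, -0.122, 0.0]
force: [0.5, -0.1, 0.5]
width: 0.46
gripper_force: 0.0
```

carry_out(
  commands=[
    [0.44,0.967,-0.775,0,0,0,0],
    [0.44,0.967,-0.775,0,0,0,0],
    [0.44,0.967,-0.775,0,0,0,0],
    [0.44,0.967,-0.775,0,0,0,0],
    [0.44,0.967,-0.775,0,0,0,0],
    [0.44,0.967,-0.775,0,0,0,0],
    [0.44,0.967,-0.775,0,0,0,0],
    [0.44,0.967,-0.775,0,0,0,0],
  ],
)

```text
clock: 1.6
position: [0.3468, -0.4321, 0.4014]
ee_rot: [-3.139, -0.122, 0.001]
force: [0.7, -0.3, 0.0]
width: 0.441
gripper_force: 0.0
```

carry_out(
  commands=[
    [0.44,0.967,-0.775,0,0,0,0],
    [0.44,0.967,-0.775,0,0,0,0],
    [0.44,0.967,-0.775,0,0,0,0],
    [0.44,0.967,-0.775,0,0,0,0],
    [0.44,0.967,-0.775,0,0,0,0],
    [0.44,0.967,-0.775,0,0,0,0],
    [0.44,0.967,-0.775,0,0,0,0],
    [0.44,0.967,-0.775,0,0,0,0],
  ],
)

```text
clock: 2.4
position: [0.5275, -0.2627, 0.4013]
ee_rot: [-3.139, -0.122, 0.001]
force: [0.6, -1.3, 0.5]
width: 0.445
gripper_force: 0.0
```

```bash
python3 -c "
from h import *
from cell import arm
st(arm.observe())"
```

```text
clk 2.40 tcp_m [-0.0921 -0.115   0.1563] radius 0.1815 pos_ang 0.533 tool_ang -0.001 yt [ 0.002 -1.    -0.   ] xt [ 1.     0.002 -0.001] 
 j [ 0.49  0.3  -0.16  1.35  0.05  1.5  -1.17] F [ 0.6 -1.3  0.5] w 0.445 gf 0.0
```

carry_out(
  commands=[
    [0.44,0.997,-0.92,0.3,0,0,0],
    [0.44,0.997,-0.92,0.3,0,0,0],
    [0.44,0.997,-0.92,0.4,0,0,0],
    [0.44,0.997,-0.92,0.4,0,0,0],
    [0.44,0.997,-0.92,0.4,0,0,0],
    [0.44,0,0,0,0,-1,0],
    [0.44,0,0,0,0,-1,0],
    [0.44,0,0,0,0,-1,0],
  ],
)

```text
clock: 3.2
position: [0.6421, -0.1391, 0.3569]
ee_rot: [3.091, 0.12, -0.474]
force: [-0.1, 0.4, -0.3]
width: 0.438
gripper_force: 0.0
```

```bash
python3 -c "
from h import *
from cell import arm
st(arm.observe())"
```

```text
clk 3.20 tcp_m [ 0.0315 -0.0005  0.1119] radius 0.1162 pos_ang -0.274 tool_ang -0.304 yt [ 0.002 -1.     0.   ] xt [ 0.954  0.002 -0.299] 
 j [ 0.17  0.65 -0.16  0.94  0.14  1.86 -1.44] F [-0.1  0.4 -0.3] w 0.438 gf 0.0
```

carry_out(
  commands=[
    [0.44,0.14,0,0.66,0,0,0],
    [0.44,0,0,0.66,0,0,0],
    [0.44,0,0,0.66,0,0,0],
    [0.44,0,0,0.66,0,0,0],
    [0.44,0,0,0,0,0,0],
  ],
)

```text
clock: 3.7
position: [0.6247, -0.1407, 0.2903]
ee_rot: [3.092, 0.12, -0.475]
force: [-0.6, 0.6, 0.4]
width: 0.437
gripper_force: 0.0
```

```bash
python3 -c "
from h import *
from cell import arm
st(arm.observe())"
```

```text
clk 3.70 tcp_m [ 0.014  -0.0007  0.0453] radius 0.0474 pos_ang -0.299 tool_ang -0.305 yt [ 0.002 -1.    -0.001] xt [ 0.954  0.002 -0.3  ] 
 j [ 0.2   0.63 -0.17  1.13  0.14  1.69 -1.46] F [-0.6  0.6  0.4] w 0.437 gf 0.0
```

carry_out(
  commands=[
    [0,0,0,0,0,0,0],
    [0,0,0,0,0,0,0],
    [0,0,0,0,0,0,0],
    [0,0,0,0,0,0,0],
    [0,-0.095,0,0,0,0.5,0],
    [0,-0.189,0,0.009,0,1,0],
    [0,-0.189,0,0.009,0,1,0],
    [0,-0.189,0,0.009,0,1,0],
  ],
)

```text
clock: 4.5
position: [0.6108, -0.145, 0.2953]
ee_rot: [3.136, 0.118, 0.088]
force: [7.7, -8.2, -14.3]
width: 0.215
gripper_force: 35.0
```

```bash
python3 -c "
from h import *
from cell import arm
st(arm.observe())"
```

```text
clk 4.50 tcp_m [-0.0002 -0.0039  0.0503] radius 0.0503 pos_ang 0.005 tool_ang 0.056 yt [-0.001 -1.     0.004] xt [ 0.998 -0.001  0.056] 
 j [ 0.31  0.38 -0.23  1.5   0.08  1.22 -1.42] F [  7.7  -8.2 -14.3] w 0.215 gf 35.0
```

carry_out(
  commands=[
    [0,-0.189,-0.05,0.009,0,1,0],
    [0,-0.189,0.05,0.009,0,1,0],
    [0,-0.189,0.05,0.009,0,1,0],
    [0,-0.189,0,0.009,0,1,0],
    [0,0,0,0,0,0,0],
  ],
)

```text
clock: 5.0
position: [0.5892, -0.1467, 0.2894]
ee_rot: [-3.045, -0.113, -0.7]
force: [4.6, -6.6, -10.2]
width: 0.216
gripper_force: 35.0
```

```bash
python3 -c "
from h import *
from cell import arm
st(arm.observe())
d=arm.get_image('side');cv2.imwrite('pics/a1.png',cv2.resize(d['pixels'][90:250,260:460,::-1],(800,600)))"
```

```text
clk 5.00 tcp_m [-0.0219 -0.004   0.0444] radius 0.0495 pos_ang 0.458 tool_ang 0.452 yt [-0.002 -1.     0.002] xt [ 0.9   -0.001  0.437] 
 j [ 0.5   0.16 -0.3   1.91 -0.13  0.65 -1.2 ] F [  4.6  -6.6 -10.2] w 0.216 gf 35.0
```

View pics/a1.png

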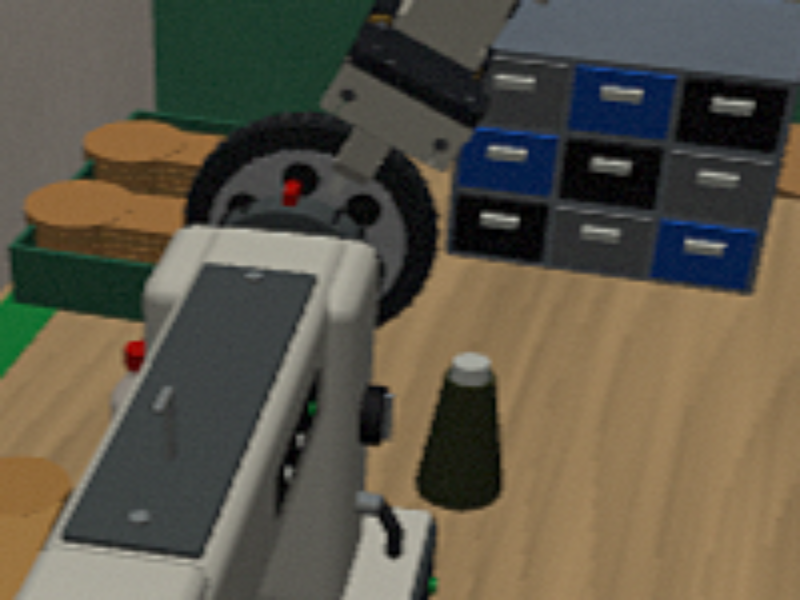

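carry_out(
  commands=[
    [0,-0.189,0.08,0.009,0,1,0],
    [0,-0.189,0.08,0.009,0,1,0],
    [0,-0.17,0,0.009,0,0.9,0],
    [0,0,0,0,0,0,0],
  ],
)

```text
clock: 5.45
position: [0.5843, -0.147, 0.2864]
ee_rot: [-2.913, -0.119, -1.074]
force: [-3.3, -1.9, 6.5]
width: 0.214
gripper_force: 35.0
```

```bash
python3 -c "
from h import *
from cell import arm
st(arm.observe())"
```

```text
clk 5.45 tcp_m [-0.0268 -0.004   0.0414] radius 0.0493 pos_ang 0.575 tool_ang 0.707 yt [ 0.008 -1.    -0.006] xt [0.761 0.002 0.649] 
 j [ 0.76  0.11 -0.47  2.12 -0.67  0.33 -0.61] F [-3.3 -1.9  6.5] w 0.214 gf 35.0
```

carry_out(
  commands=[
    [0.44,0,0,0,0,0,0],
    [0.44,0,0,0,0,0,0],
    [0.44,0,0,0,0,0,0],
    [0.44,0,0.05,0,0,-1,0],
    [0.44,0.15,0,0.009,0,-1,0],
    [0.44,0.195,0,0.009,0,-1,0],
  ],
)

```text
clock: 6.05
position: [0.5915, -0.1442, 0.2889]
ee_rot: [-3.041, -0.133, -0.653]
force: [-0.3, 1.1, 0.3]
width: 0.437
gripper_force: 0.0
```

```bash
python3 -c "
from h import *
from cell import arm
st(arm.observe())"
```

```text
clk 6.05 tcp_m [-0.0193 -0.0017  0.0439] radius 0.0479 pos_ang 0.415 tool_ang 0.423 yt [ 0.013 -1.    -0.01 ] xt [0.912 0.008 0.411] 
 j [ 0.49  0.17 -0.29  1.87 -0.13  0.7  -1.19] F [-0.3  1.1  0.3] w 0.437 gf 0.0
```

carry_out(
  commands=[
    [0.44,0.192,0.1,0.009,0,-1,-0.1],
    [0.44,0.192,0,0.009,0,-1,0],
    [0.44,0.192,0,0.009,0,-1,0],
    [0.44,0.192,0,0.009,0,-1,0],
    [0.44,0.192,0,0.009,0,-1,0],
    [0.44,0.192,0,0.009,0,-1,0],
    [0.44,0.192,0,0.009,0,-1,0],
    [0.44,0.192,0,0.009,0,-1,0],
  ],
)

```text
clock: 6.85
position: [0.6302, -0.1413, 0.29]
ee_rot: [3.071, 0.158, -0.584]
force: [-0.4, -0.5, -1.0]
width: 0.44
gripper_force: 0.0
```

```bash
python3 -c "
from h import *
from cell import arm
st(arm.observe())"
```

```text
clk 6.85 tcp_m [ 0.0194 -0.0018  0.045 ] radius 0.0490 pos_ang -0.407 tool_ang -0.376 yt [ 0.026 -1.    -0.008] xt [ 0.93   0.027 -0.367] 
 j [ 0.18  0.69 -0.17  1.04  0.15  1.79 -1.43] F [-0.4 -0.5 -1. ] w 0.440 gf 0.0
```

carry_out(
  commands=[
    [0.44,0.06,0.1,0,0,-0.6,0.25],
    [0,0,0,0,0,0,0],
    [0,0,0,0,0,0,0],
    [0,0,0,0,0,0,0],
    [0,-0.1,0,0.003,0,0.5,0],
    [0,-0.192,0,0.009,0,1,0],
    [0,-0.192,0,0.009,0,1,0],
    [0,-0.192,0,0.009,0,1,0],
  ],
)

```text
clock: 7.65
position: [0.6152, -0.1446, 0.2927]
ee_rot: [3.134, 0.123, -0.117]
force: [11.2, 0.7, -26.8]
width: 0.209
gripper_force: 35.0
```

```bash
python3 -c "
from h import *
from cell import arm
st(arm.observe())"
```

```text
clk 7.65 tcp_m [ 0.0043 -0.0039  0.0477] radius 0.0479 pos_ang -0.089 tool_ang -0.075 yt [ 0.003 -1.     0.   ] xt [ 0.997  0.003 -0.075] 
 j [ 0.27  0.46 -0.21  1.37  0.11  1.39 -1.44] F [ 11.2   0.7 -26.8] w 0.209 gf 35.0
```

carry_out(
  commands=[
    [0,-0.192,0,0.05,0,1,0],
    [0,-0.192,0,0.03,0,1,0],
    [0,-0.192,0,0.009,0,1,0],
    [0,-0.192,0,0.009,0,1,0],
    [0,-0.192,0,0.009,0,1,0],
    [0,-0.192,0,0.009,0,1,0],
    [0,0,0,0,0,0,0],
  ],
)

```text
clock: 8.35
position: [0.5837, -0.1472, 0.2841]
ee_rot: [-3.016, -0.116, -0.803]
force: [16.5, 1.4, -21.4]
width: 0.216
gripper_force: 35.0
```

```bash
python3 -c "
from h import *
from cell import arm
st(arm.observe())"
```

```text
clk 8.35 tcp_m [-0.0274 -0.0041  0.0391] radius 0.0477 pos_ang 0.611 tool_ang 0.520 yt [ 0.    -1.     0.002] xt [0.868 0.001 0.497] 
 j [ 0.56  0.13 -0.33  1.98 -0.21  0.55 -1.1 ] F [ 16.5   1.4 -21.4] w 0.216 gf 35.0
```

carry_out(
  commands=[
    [0.44,0,0,0,0,0,0],
    [0.44,0,0,0,0,0,0],
    [0.44,0,0,0,0,0,0],
    [0.44,0.192,0,0.009,0,-1,0],
    [0.44,0.192,0,0.009,0,-1,0],
    [0.44,0.192,0,0.009,0,-1,0],
    [0.44,0.192,0,0.009,0,-1,0],
    [0.44,0.192,0,0.009,0,-1,0],
  ],
)

```text
clock: 9.15
position: [0.6107, -0.1462, 0.2937]
ee_rot: [3.137, 0.121, 0.026]
force: [0.6, -0.1, -0.2]
width: 0.436
gripper_force: 0.0
```

```bash
python3 -c "
from h import *
from cell import arm
st(arm.observe())"
```

```text
clk 9.15 tcp_m [-0.0004 -0.0052  0.0487] radius 0.0487 pos_ang 0.009 tool_ang 0.017 yt [ 0.001 -1.     0.003] xt [1.    0.001 0.017] 
 j [ 0.31  0.4  -0.24  1.46  0.1   1.27 -1.43] F [ 0.6 -0.1 -0.2] w 0.436 gf 0.0
```

carry_out(
  commands=[
    [0.44,0.192,0,0.012,0,-1,0],
    [0.44,0.192,0,0.012,0,-1,0],
    [0.44,0.192,0,0.012,0,-1,0],
    [0.44,0.192,0,0.012,0,-1,0],
    [0.44,0.09,0,0.002,0,-0.5,0],
    [0.44,0,0,0,0,0,0],
  ],
)

```text
clock: 9.75
position: [0.6317, -0.1434, 0.2851]
ee_rot: [3.048, 0.121, -0.674]
force: [-0.4, 0.2, 0.8]
width: 0.437
gripper_force: 0.0
```

```bash
python3 -c "
from h import *
from cell import arm
st(arm.observe())"
```

```text
clk 9.75 tcp_m [ 0.0207 -0.004   0.0401] radius 0.0452 pos_ang -0.477 tool_ang -0.435 yt [ 0.003 -1.     0.   ] xt [ 0.907  0.003 -0.422] 
 j [ 0.17  0.74 -0.17  0.98  0.16  1.86 -1.46] F [-0.4  0.2  0.8] w 0.437 gf 0.0
```

carry_out(
  commands=[
    [0,0,0,0,0,0,0],
    [0,0,0,0,0,0,0],
    [0,0,0,0,0,0,0],
  ],
)

```text
clock: 10.05
position: [0.6304, -0.144, 0.2891]
ee_rot: [3.051, 0.118, -0.665]
force: [-3.8, 14.2, 0.5]
width: 0.228
gripper_force: 6.7
```

```bash
python3 -c "
from h import *
from cell import arm
st(arm.observe())"
```

```text
clk 10.05 tcp_m [ 0.0194 -0.0044  0.0441] radius 0.0482 pos_ang -0.415 tool_ang -0.429 yt [ 0.002 -1.    -0.   ] xt [ 0.909  0.001 -0.416] 
 j [ 0.18  0.73 -0.17  0.98  0.16  1.86 -1.46] F [-3.8 14.2  0.5] w 0.228 gf 6.7
```

carry_out(
  commands=[
    [0,0,0,0,0,0,0],
    [0,-0.1,0,0.01,0,0.5,0],
    [0,-0.192,0,0.02,0,1,0],
    [0,-0.192,0,0.02,0,1,0],
    [0,-0.192,0,0.02,0,1,0],
    [0,-0.192,0,0.02,0,1,0],
    [0,-0.192,0,0.02,0,1,0],
  ],
)

```text
clock: 10.75
position: [0.6067, -0.1454, 0.2916]
ee_rot: [-3.129, -0.123, -0.202]
force: [15.3, 3.5, -15.1]
width: 0.216
gripper_force: 35.0
```

carry_out(
  commands=[
    [0,-0.192,0,0.01,0,1,0],
    [0,-0.192,0,0.01,0,1,0],
    [0,-0.192,0,0.01,0,1,0],
    [0,-0.192,0,0.01,0,1,0],
    [0,0,0,0,0,0,0],
  ],
)

```text
clock: 11.25
position: [0.584, -0.1472, 0.283]
ee_rot: [-3.016, -0.116, -0.803]
force: [11.4, 2.2, -13.5]
width: 0.217
gripper_force: 35.0
```

```bash
python3 -c "
from h import *
from cell import arm
st(arm.observe())"
```

```text
clk 11.25 tcp_m [-0.0271 -0.0041  0.038 ] radius 0.0467 pos_ang 0.620 tool_ang 0.521 yt [ 0.001 -1.     0.001] xt [0.868 0.001 0.497] 
 j [ 0.58  0.14 -0.36  1.98 -0.21  0.54 -1.11] F [ 11.4   2.2 -13.5] w 0.217 gf 35.0
```

carry_out(
  commands=[
    [0.44,0,0,0,0,0,0],
    [0.44,0,0,0,0,0,0],
    [0.44,0,0,0,0,0,0],
    [0.44,0.192,0,0,0,-1,0],
    [0.44,0.192,0,0,0,-1,0],
    [0.44,0.192,0,0,0,-1,0],
    [0.44,0.192,0,0,0,-1,0],
    [0.44,0.192,0,0,0,-1,0],
  ],
)

```text
clock: 12.05
position: [0.6098, -0.1465, 0.2929]
ee_rot: [3.137, 0.121, 0.025]
force: [0.2, -0.4, -0.5]
width: 0.443
gripper_force: 0.0
```

```bash
python3 -c "
from h import *
from cell import arm
st(arm.observe())"
```

```text
clk 12.05 tcp_m [-0.0013 -0.0053  0.0479] radius 0.0479 pos_ang 0.028 tool_ang 0.016 yt [ 0.001 -1.     0.003] xt [1.    0.001 0.016] 
 j [ 0.33  0.4  -0.26  1.47  0.11  1.27 -1.44] F [ 0.2 -0.4 -0.5] w 0.443 gf 0.0
```

carry_out(
  commands=[
    [0.44,0.192,0,0,0,-1,0],
    [0.44,0.192,0,0,0,-1,0],
    [0.44,0.192,0,0,0,-1,0],
    [0.44,0.192,0,0,0,-1,0],
    [0.44,0.09,0,0,0,-0.5,0],
    [0.44,0,0,0,0,0,0],
  ],
)

```text
clock: 12.65
position: [0.6309, -0.1436, 0.2855]
ee_rot: [3.048, 0.12, -0.675]
force: [-0.2, 0.3, -0.7]
width: 0.441
gripper_force: 0.0
```

```bash
python3 -c "
from h import *
from cell import arm
st(arm.observe())"
```

```text
clk 12.65 tcp_m [ 0.02   -0.0041  0.0405] radius 0.0452 pos_ang -0.458 tool_ang -0.436 yt [ 0.003 -1.     0.   ] xt [ 0.906  0.003 -0.422] 
 j [ 0.18  0.74 -0.19  0.98  0.17  1.86 -1.46] F [-0.2  0.3 -0.7] w 0.441 gf 0.0
```

carry_out(
  commands=[
    [0,0,0,0,0,0,0],
    [0,0,0,0,0,0,0],
    [0,0,0,0,0,0,0],
    [0,0,0,0,0,0,0],
  ],
)

```text
clock: 13.05
position: [0.6296, -0.1434, 0.2897]
ee_rot: [3.051, 0.12, -0.666]
force: [-1.3, 4.8, 1.5]
width: 0.214
gripper_force: 35.0
```

```bash
python3 -c "
from h import *
from cell import arm
st(arm.observe())"
```

```text
clk 13.05 tcp_m [ 0.0187 -0.0038  0.0447] radius 0.0485 pos_ang -0.395 tool_ang -0.430 yt [ 0.002 -1.    -0.001] xt [ 0.909  0.003 -0.417] 
 j [ 0.18  0.73 -0.19  0.98  0.17  1.86 -1.46] F [-1.3  4.8  1.5] w 0.214 gf 35.0
```

carry_out(
  commands=[
    [0,-0.1,0,0.01,0,0.5,0],
    [0,-0.192,0,0.02,0,1,0],
    [0,-0.192,0,0.02,0,1,0],
    [0,-0.192,0,0.02,0,1,0],
    [0,-0.192,0,0.02,0,1,0],
    [0,-0.192,0,0.02,0,1,0],
  ],
)

```text
clock: 13.65
position: [0.6053, -0.1455, 0.2918]
ee_rot: [-3.129, -0.123, -0.2]
force: [14.7, 3.4, -17.7]
width: 0.213
gripper_force: 35.0
```

carry_out(
  commands=[
    [0,-0.192,0,0.01,0,1,0],
    [0,-0.192,0,0.01,0,1,0],
    [0,-0.192,0,0.01,0,1,0],
    [0,-0.192,0,0.01,0,1,0],
    [0,0,0,0,0,0,0],
  ],
)

```text
clock: 14.15
position: [0.582, -0.1474, 0.2823]
ee_rot: [-3.017, -0.116, -0.799]
force: [11.0, 1.9, -18.7]
width: 0.214
gripper_force: 35.0
```

```bash
python3 -c "
from h import *
from cell import arm
st(arm.observe())"
```

```text
clk 14.15 tcp_m [-0.0291 -0.0042  0.0373] radius 0.0473 pos_ang 0.662 tool_ang 0.518 yt [ 0.001 -1.     0.001] xt [0.869 0.001 0.495] 
 j [ 0.6   0.14 -0.38  1.98 -0.2   0.55 -1.11] F [ 11.    1.9 -18.7] w 0.214 gf 35.0
```

carry_out(
  commands=[
    [0.44,0,0,0,0,0,0],
    [0.44,0,0,0,0,0,0],
    [0.44,0,0,0,0,0,0],
    [0.44,0.192,0,0,0,-1,0],
    [0.44,0.192,0,0,0,-1,0],
    [0.44,0.192,0,0,0,-1,0],
    [0.44,0.192,0,0,0,-1,0],
    [0.44,0.192,0,0,0,-1,0],
  ],
)

```text
clock: 14.95
position: [0.6092, -0.1464, 0.2939]
ee_rot: [3.137, 0.121, 0.026]
force: [0.3, 0.2, 0.1]
width: 0.439
gripper_force: 0.0
```

```bash
python3 -c "
from h import *
from cell import arm
st(arm.observe())
d=arm.get_image('side');cv2.imwrite('pics/a2.png',cv2.resize(d['pixels'][90:250,260:460,::-1],(800,600)))"
```

```text
clk 14.95 tcp_m [-0.0019 -0.0053  0.0489] radius 0.0489 pos_ang 0.040 tool_ang 0.016 yt [ 0.001 -1.     0.003] xt [1.    0.001 0.016] 
 j [ 0.34  0.4  -0.28  1.46  0.11  1.27 -1.44] F [0.3 0.2 0.1] w 0.439 gf 0.0
```

carry_out(
  commands=[
    [0.44,0.22,0,0,0,-1,0],
    [0.44,0.21,0,0,0,-1,0],
    [0.44,0.192,0,0,0,-1,0],
    [0.44,0.192,0,0,0,-1,0],
    [0.44,0.09,0,0,0,-0.5,0],
    [0.44,0,0,0,0,0,0],
  ],
)

```text
clock: 15.6
position: [0.6314, -0.1436, 0.2863]
ee_rot: [3.049, 0.121, -0.674]
force: [-0.8, 0.6, -1.3]
width: 0.442
gripper_force: 0.0
```

carry_out(
  commands=[
    [0,0,0,0,0,0,0],
    [0,0,0,0,0,0,0],
    [0,0,0,0,0,0,0],
    [0,0,0,0,0,0,0],
  ],
)

```text
clock: 16.0
position: [0.63, -0.1434, 0.2905]
ee_rot: [3.051, 0.12, -0.666]
force: [-1.6, 4.9, 3.8]
width: 0.22
gripper_force: 35.0
```

```bash
python3 -c "
from h import *
from cell import arm
st(arm.observe())"
```

```text
clk 16.00 tcp_m [ 0.0191 -0.0038  0.0455] radius 0.0493 pos_ang -0.397 tool_ang -0.430 yt [ 0.003 -1.    -0.001] xt [ 0.909  0.003 -0.417] 
 j [ 0.19  0.74 -0.21  0.98  0.18  1.87 -1.47] F [-1.6  4.9  3.8] w 0.220 gf 35.0
```

carry_out(
  commands=[
    [0,-0.1,0,0.01,0,0.5,0],
    [0,-0.192,0,0.02,0,1,0],
    [0,-0.192,0,0.02,0,1,0],
    [0,-0.192,0,0.02,0,1,0],
    [0,-0.192,0,0.02,0,1,0],
    [0,-0.192,0,0.02,0,1,0],
  ],
)

```text
clock: 16.6
position: [0.605, -0.1455, 0.2926]
ee_rot: [-3.129, -0.123, -0.197]
force: [10.6, 3.5, -15.1]
width: 0.219
gripper_force: 35.0
```

carry_out(
  commands=[
    [0,-0.192,0,0.01,0,1,0],
    [0,-0.192,0,0.01,0,1,0],
    [0,-0.192,0,0.01,0,1,0],
    [0,-0.192,0,0.01,0,1,0],
    [0,0,0,0,0,0,0],
  ],
)

```text
clock: 17.1
position: [0.5819, -0.1474, 0.283]
ee_rot: [-3.017, -0.116, -0.797]
force: [8.0, 3.6, -15.5]
width: 0.215
gripper_force: 35.0
```

```bash
python3 -c "
from h import *
from cell import arm
st(arm.observe())"
```

```text
clk 17.10 tcp_m [-0.0292 -0.0041  0.038 ] radius 0.0479 pos_ang 0.656 tool_ang 0.516 yt [ 0.001 -1.     0.001] xt [0.87  0.001 0.494] 
 j [ 0.62  0.14 -0.4   1.98 -0.19  0.55 -1.12] F [  8.    3.6 -15.5] w 0.215 gf 35.0
```

carry_out(
  commands=[
    [0.44,0,0,0,0,0,0],
    [0.44,0,0,0,0,0,0],
    [0.44,0,0,0,0,0,0],
    [0.44,0.192,0,0,0,-1,0],
    [0.44,0.192,0,0,0,-1,0],
    [0.44,0.192,0,0,0,-1,0],
    [0.44,0.192,0,0,0,-1,0],
    [0.44,0.192,0,0,0,-1,0],
  ],
)

```text
clock: 17.9
position: [0.6098, -0.1465, 0.2946]
ee_rot: [3.137, 0.121, 0.026]
force: [0.8, -0.2, 0.6]
width: 0.441
gripper_force: 0.0
```

```bash
python3 -c "
from h import *
from cell import arm
st(arm.observe())"
```

```text
clk 17.90 tcp_m [-0.0013 -0.0053  0.0496] radius 0.0497 pos_ang 0.027 tool_ang 0.016 yt [ 0.001 -1.     0.003] xt [1.    0.001 0.016] 
 j [ 0.36  0.41 -0.3   1.46  0.12  1.28 -1.45] F [ 0.8 -0.2  0.6] w 0.441 gf 0.0
```

carry_out(
  commands=[
    [0.44,0.21,0,0.02,0,-1,0],
    [0.44,0.2,0,0.02,0,-1,0],
    [0.44,0.192,0,0.01,0,-1,0],
    [0.44,0.192,0,0,0,-1,0],
    [0.44,0.09,0,0,0,-0.5,0],
    [0.44,0,0,0,0,0,0],
  ],
)

```text
clock: 18.5
position: [0.6314, -0.1435, 0.2859]
ee_rot: [3.048, 0.12, -0.674]
force: [0.4, 0.3, -0.4]
width: 0.441
gripper_force: 0.0
```

carry_out(
  commands=[
    [0,0,0,0,0,0,0],
    [0,0,0,0,0,0,0],
    [0,0,0,0,0,0,0],
    [0,0,0,0,0,0,0],
  ],
)

```text
clock: 18.9
position: [0.6299, -0.1435, 0.29]
ee_rot: [3.051, 0.12, -0.666]
force: [-1.7, 4.9, 3.0]
width: 0.219
gripper_force: 35.0
```

```bash
python3 -c "
from h import *
from cell import arm
st(arm.observe())"
```

```text
clk 18.90 tcp_m [ 0.0189 -0.0039  0.045 ] radius 0.0488 pos_ang -0.398 tool_ang -0.430 yt [ 0.002 -1.    -0.001] xt [ 0.909  0.002 -0.417] 
 j [ 0.2   0.74 -0.23  0.98  0.19  1.87 -1.48] F [-1.7  4.9  3. ] w 0.219 gf 35.0
```

carry_out(
  commands=[
    [0,-0.1,0,0.01,0,0.5,0],
    [0,-0.192,0,0.02,0,1,0],
    [0,-0.192,0,0.02,0,1,0],
    [0,-0.192,0,0.02,0,1,0],
    [0,-0.192,0,0.02,0,1,0],
    [0,-0.192,0,0.02,0,1,0],
  ],
)

```text
clock: 19.5
position: [0.6047, -0.1455, 0.2921]
ee_rot: [-3.129, -0.123, -0.197]
force: [9.6, 3.6, -14.9]
width: 0.216
gripper_force: 35.0
```

carry_out(
  commands=[
    [0,-0.192,0,0.01,0,1,0],
    [0,-0.192,0,0.01,0,1,0],
    [0,-0.192,0,0.01,0,1,0],
    [0,-0.192,0,0.01,0,1,0],
    [0,0,0,0,0,0,0],
  ],
)

```text
clock: 20.0
position: [0.582, -0.1474, 0.2825]
ee_rot: [-3.017, -0.116, -0.798]
force: [10.7, 3.2, -18.2]
width: 0.216
gripper_force: 35.0
```

```bash
python3 -c "
from h import *
from cell import arm
st(arm.observe())
d=arm.get_image('side');np.savez('side3.npz',**d)
e=arm.get_image('scene');np.savez('scene3.npz',**e)
P,C,_=cloud(d)
im=d['pixels'][100:200,290:390,::-1];i2=e['pixels'][70:150,270:370,::-1]
cv2.imwrite('pics/a3.png',np.hstack([cv2.resize(im,(390,390)),cv2.resize(i2,(400,390))]))"
```

```text
clk 20.00 tcp_m [-0.0291 -0.0041  0.0375] radius 0.0475 pos_ang 0.660 tool_ang 0.517 yt [ 0.001 -1.     0.001] xt [0.869 0.001 0.494] 
 j [ 0.64  0.14 -0.42  1.98 -0.18  0.55 -1.13] F [ 10.7   3.2 -18.2] w 0.216 gf 35.0
```

View pics/a3.png

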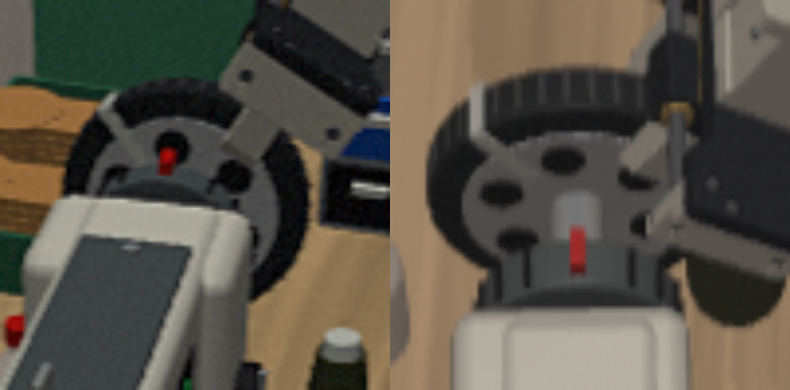

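```bash
cat >> h.py <<'E'
def mark(d,lo=-1.3,hi=.5,dy=-.003):
    a=np.arange(lo,hi,.01);g=d["pixels"].mean(2).astype(np.float32);acc=0;n=0
    for r,y in [(.075,t) for t in np.linspace(-.272,-.258,8)]+[(t,-.2545) for t in np.linspace(.064,.074,6)]:
        X=w(np.stack([-r*np.sin(a),0*a+y+dy,.245+r*np.cos(a)],-1));p=proj(d,X).astype(np.float32)
        acc=acc+cv2.remap(g,p[:,:1],p[:,1:],cv2.INTER_LINEAR)[:,0];n+=1
    b=acc/n;i=b.argmax();W=np.clip(b-np.median(b)-.4*(b[i]-np.median(b)),0,None);W[abs(a-a[i])>.15]=0
    return round((W*a).sum()/W.sum(),3),round(float(b[i]),0),round(float(np.median(b)),0)
E
python3 -c "
from h import *
for f in('scene0','side0','scene3','side3'):
  d=dict(np.load(f+'.npz'))
  print(f,[mark(d,-1.3,.2,dy) for dy in(0,-.004)])"
```

```text
scene0 [(np.float64(-0.333), 131.0, 35.0), (np.float64(-0.341), 141.0, 45.0)]
side0 [(np.float64(-0.357), 127.0, 27.0), (np.float64(-0.366), 135.0, 28.0)]
scene3 [(np.float64(-0.666), 121.0, 36.0), (np.float64(-0.682), 130.0, 45.0)]
side3 [(np.float64(-0.692), 113.0, 27.0), (np.float64(-0.711), 117.0, 29.0)]
```

carry_out(
  commands=[
    [0.44,0,0,0,0,0,0],
    [0.44,0,0,0,0,0,0],
    [0.44,0,0,0,0,0,0],
    [0.44,0.192,0,0,0,-1,0],
    [0.44,0.192,0,0,0,-1,0],
    [0.44,0.192,0,0,0,-1,0],
    [0.44,0.192,0,0,0,-1,0],
    [0.44,0.192,0,0,0,-1,0],
  ],
)

```text
clock: 20.9
position: [0.6097, -0.1465, 0.2942]
ee_rot: [3.137, 0.121, 0.027]
force: [0.2, 0.3, 0.8]
width: 0.44
gripper_force: 0.0
```

carry_out(
  commands=[
    [0.44,0.21,0,0.02,0,-1,0],
    [0.44,0.2,0,0.02,0,-1,0],
    [0.44,0.192,0,0.01,0,-1,0],
    [0.44,0.192,0,0,0,-1,0],
    [0.44,0,0,0,0,0,0],
  ],
)

```text
clock: 21.4
position: [0.6294, -0.1432, 0.2845]
ee_rot: [3.066, 0.122, -0.605]
force: [-0.6, 0.1, -1.2]
width: 0.443
gripper_force: 0.0
```

carry_out(
  commands=[
    [0,0,0,0,0,0,0],
    [0,0,0,0,0,0,0],
    [0,0,0,0,0,0,0],
    [0,0,0,0,0,0,0],
  ],
)

```text
clock: 21.8
position: [0.6277, -0.1436, 0.2907]
ee_rot: [3.069, 0.12, -0.589]
force: [-0.2, 4.6, 2.2]
width: 0.216
gripper_force: 35.0
```

```bash
python3 -c "
from h import *
from cell import arm
st(arm.observe())"
```

```text
clk 21.80 tcp_m [ 0.0168 -0.0039  0.0457] radius 0.0486 pos_ang -0.352 tool_ang -0.379 yt [ 0.002 -1.    -0.   ] xt [ 0.929  0.002 -0.37 ] 
 j [ 0.23  0.7  -0.26  1.03  0.2   1.8  -1.49] F [-0.2  4.6  2.2] w 0.216 gf 35.0
```

carry_out(
  commands=[
    [0,-0.1,0,0.01,0,0.5,0],
    [0,-0.192,0,0.02,0,1,0],
    [0,-0.192,0,0.02,0,1,0],
    [0,-0.192,0,0.02,0,1,0],
    [0,-0.192,0,0.02,0,1,0],
    [0,-0.192,0,0.02,0,1,0],
    [0,0,0,0,0,0,0],
  ],
)

```text
clock: 22.5
position: [0.5994, -0.1459, 0.2911]
ee_rot: [-3.122, -0.121, -0.271]
force: [2.5, 5.2, -7.2]
width: 0.215
gripper_force: 35.0
```

```bash
python3 -c "
from h import *
from cell import arm
st(arm.observe())
for n in('side','scene'):
  d=arm.get_image(n);np.savez(n+'4.npz',**d);print(mark(d,-.45,.1),mark(d,-.9,.1))
d=dict(np.load('side4.npz'));e=dict(np.load('scene4.npz'))
im=d['pixels'][100:200,290:390,::-1];i2=e['pixels'][70:150,270:370,::-1]
cv2.imwrite('pics/a4.png',np.hstack([cv2.resize(im,(390,390)),cv2.resize(i2,(400,390))]))"
```

```text
clk 22.50 tcp_m [-0.0116 -0.004   0.0461] radius 0.0475 pos_ang 0.247 tool_ang 0.173 yt [ 0.001 -1.     0.002] xt [0.985 0.002 0.172] 
 j [ 0.45  0.31 -0.36  1.63  0.09  1.05 -1.41] F [ 2.5  5.2 -7.2] w 0.215 gf 35.0
(np.float64(-0.126), 110.0, 46.0) (np.float64(-0.126), 110.0, 29.0)
(np.float64(-0.082), 64.0, 42.0) (np.float64(-0.082), 64.0, 40.0)
```

View pics/a4.png

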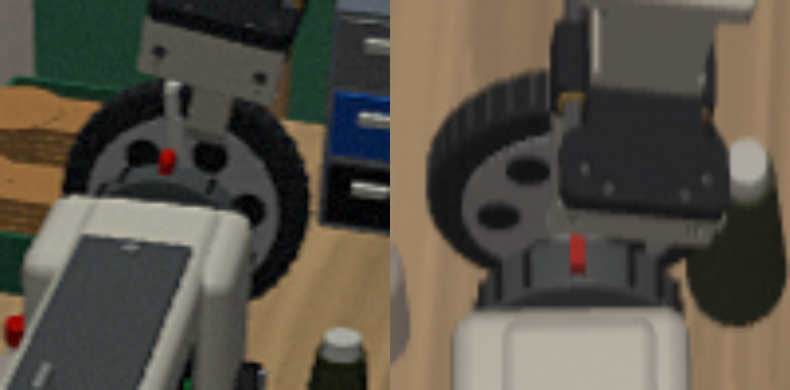

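carry_out(
  commands=[
    [0,-0.13,0,0.01,0,0.7,0],
    [0,0,0,0,0,0,0],
    [0,0,0,0,0,0,0],
  ],
)

```text
clock: 22.9
position: [0.5981, -0.1461, 0.2905]
ee_rot: [-3.109, -0.122, -0.373]
force: [-2.9, 5.9, 1.9]
width: 0.215
gripper_force: 35.0
```

```bash
python3 -c "
from h import *
from cell import arm
st(arm.observe())"
```

```text
clk 22.90 tcp_m [-0.0129 -0.004   0.0455] radius 0.0473 pos_ang 0.276 tool_ang 0.239 yt [ 0.002 -1.     0.001] xt [0.972 0.003 0.236] 
 j [ 0.48  0.27 -0.37  1.69  0.06  0.96 -1.39] F [-2.9  5.9  1.9] w 0.215 gf 35.0
```

carry_out(
  commands=[
    [0.44,0,0,0,0,0,0],
    [0.44,0,0,0,0,0,0],
    [0.44,0,0,0,0,0,0],
    [0.44,-0.192,0,0,0,1,0],
    [0.44,-0.192,0,0,0,1,0],
    [0.44,-0.192,0,0,0,1,0],
    [0.44,0,0,0,0,0,0],
  ],
)

```text
clock: 23.6
position: [0.5809, -0.1492, 0.2821]
ee_rot: [-3.01, -0.113, -0.825]
force: [-0.5, -0.1, -1.1]
width: 0.437
gripper_force: 0.0
```

```bash
python3 -c "
from h import *
from cell import arm
st(arm.observe())
for n in('side','scene'):
  d=arm.get_image(n);np.savez(n+'5.npz',**d);print(n,mark(d,-.35,.25),mark(d,-.35,.25,0))
  P,C,_=cloud(d);M=tom(P)
  m=(C[...,0]>140)&(C[...,1]<60)&(C[...,2]<60)&(abs(M[...,0])<.04)&(M[...,1]<-.2)&(M[...,1]>-.28)&(M[...,2]>.25)
  v,u=np.nonzero(m);print('pointer',m.sum(),M[m].mean(0),u.mean(),v.mean(), proj(d,w([0,-.24,.3])))
d=dict(np.load('side5.npz'));e=dict(np.load('scene5.npz'))
im=d['pixels'][100:160,300:360,::-1];i2=e['pixels'][75:135,285:345,::-1]
cv2.imwrite('pics/a5.png',np.hstack([cv2.resize(im,(400,400)),cv2.resize(i2,(400,400))]))"
```

```text
clk 23.60 tcp_m [-0.0303 -0.0059  0.0371] radius 0.0479 pos_ang 0.686 tool_ang 0.535 yt [-0.001 -1.     0.001] xt [ 0.86  -0.001  0.51 ] 
 j [ 0.68  0.14 -0.45  1.99 -0.2   0.52 -1.1 ] F [-0.5 -0.1 -1.1] w 0.437 gf 0.0
side (np.float64(-0.084), 138.0, 29.0) (np.float64(-0.081), 132.0, 26.0)
pointer 4 [ 0.00054464 -0.20814273  0.3018816 ] 332.5 139.5 [335.61481148 134.02760638]
scene (np.float64(-0.055), 141.0, 39.0) (np.float64(-0.054), 133.0, 35.0)
pointer 22 [-0.00074782 -0.20768976  0.30188332] 316.09090909090907 119.9090909090909 [315.57535947 105.20165641]
```

View pics/a5.png

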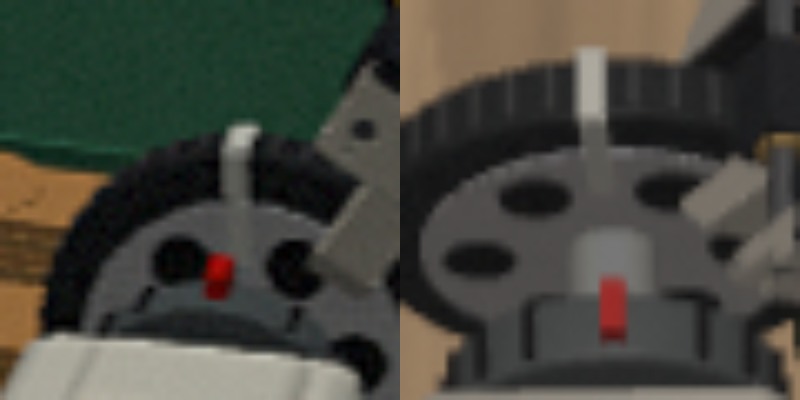

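carry_out(
  commands=[
    [0.44,0.28,-0.04,0,0,-1,0],
    [0.44,0.28,-0.04,0,0,-1,0],
    [0.44,0.28,0,0,0,-1,0],
    [0.44,0,0,0,0,0,0],
    [0,0,0,0,0,0,0],
    [0,0,0,0,0,0,0],
    [0,0,0,0,0,0,0],
    [0,0,0,0,0,0,0],
  ],
)

```text
clock: 24.5
position: [0.6031, -0.1456, 0.2936]
ee_rot: [-3.11, -0.119, -0.372]
force: [1.1, -2.0, -2.2]
width: 0.214
gripper_force: 35.0
```

```bash
cat >> h.py <<'E'
def gang(s):
    T=Ro.from_rotvec(s["ee_rot"]).as_matrix();p=(s["position"]-.019*T[:,2]-Wc)@Rm
    print("grip ang %.4f r %.4f"%(np.arctan2(-p[0],p[2]),np.hypot(p[0],p[2])))
E
python3 -c "
from h import *
from cell import arm
s=arm.observe();st(s);gang(s)
d=arm.get_image('side');print(mark(d,-.25,.15))"
```

```text
clk 24.50 tcp_m [-0.0079 -0.004   0.0486] radius 0.0492 pos_ang 0.161 tool_ang 0.238 yt [ 0.    -1.     0.002] xt [0.972 0.001 0.236] 
 j [ 0.48  0.28 -0.38  1.68  0.07  0.97 -1.4 ] F [ 1.1 -2.  -2.2] w 0.214 gf 35.0
grip ang 0.1823 r 0.0682
(np.float64(-0.089), 122.0, 76.0)
```

carry_out(
  commands=[
    [0,-0.1,0,0,0,0.5,0],
    [0,0,0,0,0,0,0],
    [0,0,0,0,0,0,0],
  ],
)

```text
clock: 24.85
position: [0.6008, -0.1458, 0.2931]
ee_rot: [-3.098, -0.118, -0.449]
force: [1.0, -3.5, -2.9]
width: 0.216
gripper_force: 35.0
```

```bash
python3 -c "
from h import *
from cell import arm
s=arm.observe();st(s);gang(s)
d=arm.get_image('side');print(mark(d,-.25,.15))"
```

```text
clk 24.85 tcp_m [-0.0102 -0.004   0.0481] radius 0.0492 pos_ang 0.209 tool_ang 0.288 yt [ 0.    -1.     0.002] xt [0.959 0.001 0.284] 
 j [ 0.51  0.25 -0.39  1.73  0.04  0.9  -1.37] F [ 1.  -3.5 -2.9] w 0.216 gf 35.0
grip ang 0.2309 r 0.0681
(np.float64(-0.033), 122.0, 64.0)
```

carry_out(
  commands=[
    [0,-0.035,0,0,0,0.18,0],
    [0,0,0,0,0,0,0],
    [0.44,0,0,0,0,0,0],
    [0.44,0,0,0,0,0,0],
    [0.44,0,0,0,0,0,0],
    [0.44,0,0,-1,0,0,0],
    [0.44,0,0,-1,0,0,0],
    [0.44,0,0,-1,0,0,0],
  ],
)

```text
clock: 25.7
position: [0.5777, -0.1458, 0.3651]
ee_rot: [-3.091, -0.122, -0.476]
force: [-0.6, -0.3, 0.1]
width: 0.438
gripper_force: 0.0
```

carry_out(
  commands=[
    [0.44,-1,0,-0.5,0,0,0],
    [0.44,-1,0,-0.5,0,0,0],
    [0.44,-1,0,-0.5,0,0,0],
  ],
)

```text
clock: 26.0
position: [0.4946, -0.1522, 0.3778]
ee_rot: [-3.091, -0.122, -0.477]
force: [0.1, -1.6, 0.1]
width: 0.443
gripper_force: 0.0
```

```bash
python3 -c "
from h import *
from cell import arm
s=arm.observe();st(s);gang(s)
for n in('side','scene'):
  d=arm.get_image(n);np.savez(n+'6.npz',**d);print(n,mark(d,-.3,.3),mark(d,-.3,.3,0))
d=dict(np.load('side6.npz'));e=dict(np.load('scene6.npz'))
im=d['pixels'][100:160,300:360,::-1];i2=e['pixels'][75:135,285:345,::-1]
P,C,_=cloud(e);M=tom(P);x,y,z=[M[...,i] for i in range(3)]
m=(abs(x+.1)<.08)&(y>.0)&(y<.26)&(x<-.04)&(z>.1)
for a in np.arange(0,.26,.02):
  q=M[m&(abs(y-a)<.01)]; print(round(a,2),len(q),q[:,0].min().round(3) if len(q) else '',np.median(q[:,2]).round(3) if len(q) else '')
print(e['t'],'guard lip world',w([-.146,.165,.182]))
cv2.imwrite('pics/a6.png',np.hstack([cv2.resize(im,(400,400)),cv2.resize(i2,(400,400))]))"
```

```text
clk 26.00 tcp_m [-0.1166 -0.0023  0.1328] radius 0.1767 pos_ang 0.721 tool_ang 0.306 yt [ 0.003 -1.     0.001] xt [0.953 0.003 0.301] 
 j [ 0.64  0.02 -0.37  1.79 -0.11  1.05 -1.18] F [ 0.1 -1.6  0.1] w 0.443 gf 0.0
grip ang 0.6812 r 0.1943
side (np.float64(-0.02), 138.0, 28.0) (np.float64(-0.018), 132.0, 26.0)
scene (np.float64(0.006), 143.0, 39.0) (np.float64(0.007), 133.0, 35.0)
0.0 6 -0.043 0.279
0.02 9 -0.04 0.28
0.04 0  
0.06 10 -0.042 0.279
0.08 11 -0.041 0.279
0.1 11 -0.041 0.281
0.12 117 -0.153 0.172
0.14 552 -0.153 0.172
0.16 474 -0.154 0.171
0.18 430 -0.154 0.171
0.2 234 -0.154 0.172
0.22 0  
0.24 0  
[ 0.59756881 -0.01013024  1.3736841 ] guard lip world [0.43250551 0.27665075 0.182     ]
```

View pics/a6.png

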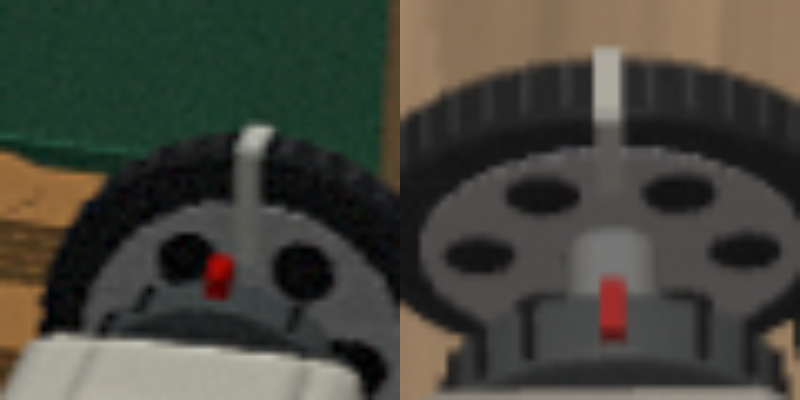

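carry_out(
  commands=[
    [0,0,-0.96,0,0,1,0],
    [0,0,-0.96,0,0,0.95,0],
    [0,0,-0.96,0,0,0,0],
    [0,0,-0.96,0,0,0,0],
    [0,0,-0.96,0,0,0,0],
    [0,0,-0.96,0,0,0,0],
    [0,0,-0.96,0,0,0,0],
    [0,0,-0.96,0,0,0,0],
  ],
  squeeze=10,
)

```text
clock: 26.9
position: [0.4806, 0.0404, 0.3775]
ee_rot: [-3.023, -0.12, -0.774]
force: [-0.5, -0.0, -0.2]
width: 0.01
gripper_force: 0.0
```

carry_out(
  commands=[
    [0,0,-0.96,0,0,0,0],
    [0,0,-0.96,0,0,0,0],
    [0,0,-0.96,0,0,0,0],
    [0,0,-0.96,0,0,0,0],
    [0,0,-0.96,0,0,0,0],
    [0,0,-0.96,0,0,0,0],
    [0,0,-0.96,0,0,0,0],
    [0,0,-0.96,0,0,0,0],
  ],
)

```text
clock: 27.7
position: [0.4653, 0.2318, 0.3778]
ee_rot: [-3.022, -0.118, -0.776]
force: [0.1, -0.4, -1.0]
width: 0.004
gripper_force: 0.0
```

```bash
python3 -c "
from h import *
from cell import arm
s=arm.observe();st(s);print(tom(s['position']))"
```

```text
clk 27.70 tcp_m [-0.1167  0.3828  0.1328] radius 0.1768 pos_ang 0.721 tool_ang 0.503 yt [ 0.002 -1.     0.001] xt [0.876 0.002 0.482] 
 j [ 0.62 -0.08 -1.26  1.9   0.26  0.86 -2.28] F [ 0.1 -0.4 -1. ] w 0.004 gf 0.0
[-0.11665263  0.11778369  0.37782168]
```

carry_out(
  commands=[
    [0,0,-0.5,0,0,0,0],
    [0,0,0,0,0,0,0],
  ],
)

```text
clock: 27.9
position: [0.4641, 0.2454, 0.3773]
ee_rot: [-3.02, -0.124, -0.772]
force: [-0.6, 0.5, 0.7]
width: 0.004
gripper_force: 0.0
```

```bash
python3 -c "
from h import *
from cell import arm
s=arm.observe();st(s);print(tom(s['position']),s['joints'])"
```

```text
clk 27.90 tcp_m [-0.1168  0.3964  0.1323] radius 0.1765 pos_ang 0.723 tool_ang 0.501 yt [ 0.006 -1.    -0.001] xt [0.877 0.005 0.48 ] 
 j [ 0.54 -0.03 -1.26  1.88  0.34  0.88 -2.37] F [-0.6  0.5  0.7] w 0.004 gf 0.0
[-0.11681906  0.13141375  0.37729322] [ 0.54438903 -0.03384974 -1.25948093  1.8847415   0.33557634  0.88292355
 -2.37421377]
```

carry_out(
  commands=[
    [0,0,-0.4,0,0,0,-1],
    [0,0,-0.4,0,0,0,-1],
    [0,0,0,0,0,0,0],
  ],
)

```text
clock: 28.2
position: [0.4618, 0.2634, 0.3765]
ee_rot: [2.985, 0.423, 0.769]
force: [0.6, -0.4, 0.1]
width: 0.005
gripper_force: 0.0
```

```bash
python3 -c "
from h import *
from cell import arm
s=arm.observe();st(s);print(tom(s['position']),s['joints'])"
```

```text
clk 28.20 tcp_m [-0.1178  0.4145  0.1315] radius 0.1765 pos_ang 0.731 tool_ang 0.500 yt [ 0.18  -0.979  0.096] xt [0.859 0.204 0.47 ] 
 j [ 0.44  0.02 -1.26  1.87  0.43  0.93 -2.3 ] F [ 0.6 -0.4  0.1] w 0.005 gf 0.0
[-0.11779866  0.14954821  0.37647132] [ 0.44361214  0.01835401 -1.25682146  1.86894755  0.43395366  0.92616197
 -2.30244325]
```

carry_out(
  commands=[
    [0,-0.47,-0.1,0.855,0,0,0],
    [0,-0.47,-0.1,0.855,0,0,0],
    [0,-0.47,-0.1,0.855,0,0,0],
    [0,-0.47,-0.1,0.855,0,0,0],
    [0,-0.47,-0.1,0.855,0,0,0],
    [0,-0.47,-0.1,0.855,0,0,0],
    [0,-0.47,-0.1,0.855,0,0,0],
    [0,0,0,0,0,0,0],
  ],
)

```text
clock: 29.0
position: [0.4593, 0.2615, 0.2293]
ee_rot: [2.98, 0.422, 0.755]
force: [-0.4, 0.2, 0.2]
width: 0.006
gripper_force: 0.0
```

```bash
python3 -c "
from h import *
from cell import arm
s=arm.observe();st(s);p=tom(s['position']);print(p)
T=Rm.T@Ro.from_rotvec(s['ee_rot']).as_matrix()
W=[p[[0,2]],(-.120,.178),(-.1193,.1624),(-.1149,.1509),(-.1073,.1411),(-.0976,.1341),(-.086,.130)]
for a,b in zip(W,W[1:]):
  d=np.array([b[0]-a[0],0,b[1]-a[1]]);print((d@T/.025).round(3))
d=arm.get_image('side');cv2.imwrite('pics/g1.png',cv2.resize(d['pixels'][200:380,260:460,::-1],(660,600)))"
```

```text
clk 29.00 tcp_m [-0.1204  0.4128 -0.0157] radius 0.1214 pos_ang 1.700 tool_ang 0.493 yt [ 0.178 -0.979  0.104] xt [0.863 0.206 0.462] 
 j [-0.19  0.15 -0.73  2.13  0.77  0.7  -2.74] F [-0.4  0.2  0.2] w 0.006 gf 0.0
[-0.12038756  0.14783586  0.22933998]
[-0.935 -0.21   1.816]
[-0.264 -0.06   0.563]
[-0.061 -0.016  0.489]
[0.081 0.013 0.489]
[0.205 0.04  0.43 ]
[0.325 0.066 0.364]
```

View pics/g1.png

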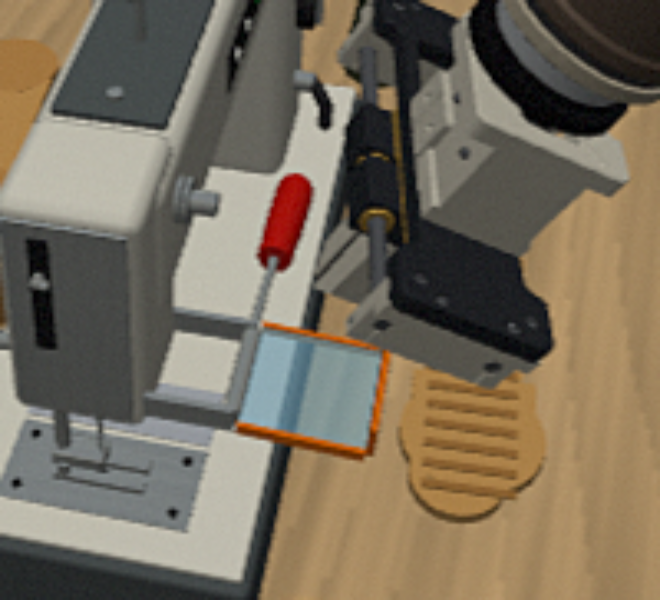

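carry_out(
  commands=[
    [0,0,0,0,0,0.5,-0.75],
    [0,0,0,0,0,0.5,-0.75],
    [0,0,0,0,0,0,0],
  ],
)

```text
clock: 29.35
position: [0.46, 0.2619, 0.2301]
ee_rot: [2.904, 0.585, 0.856]
force: [-0.3, 0.6, -1.0]
width: 0.006
gripper_force: 0.0
```

```bash
cat > g.py <<'E'
from h import *
from cell import arm
s=arm.observe();st(s);p=tom(s['position']);print(p,s['joints'])
T=Rm.T@Ro.from_rotvec(s['ee_rot']).as_matrix()
print(T.round(3).tolist())
W=[p[[0,2]],(-.120,.178),(-.1193,.1624),(-.1149,.1509),(-.1073,.1411),(-.0976,.1341),(-.086,.130)]
for a,b in zip(W,W[1:]):
  d=np.array([b[0]-a[0],0,b[1]-a[1]]);print((d@T/.025).round(3))
E
python3 g.py
```

```text
clk 29.35 tcp_m [-0.1197  0.4132 -0.0149] radius 0.1206 pos_ang 1.695 tool_ang 0.566 yt [ 0.269 -0.95   0.16 ] xt [0.8   0.313 0.512] 
 j [-0.47  0.1  -0.45  2.21  0.85  0.61 -2.74] F [-0.3  0.6 -1. ] w 0.006 gf 0.0
[-0.11966209  0.14817348  0.23005427] [-0.47147874  0.09646129 -0.44925468  2.21041899  0.85033373  0.60713505
 -2.74152176]
[[0.8, 0.269, 0.536], [0.313, -0.95, 0.01], [0.512, 0.16, -0.844]]
[-1.076 -0.337  1.75 ]
[-0.297 -0.092  0.542]
[-0.095 -0.026  0.483]
[0.043 0.019 0.494]
[0.167 0.06  0.444]
[0.287 0.099 0.387]
```

carry_out(
  commands=[
    [0,0,0,-1,0,0,-1],
    [0,0,0,-1,0,0,-1],
    [0,0,0,-1,0,0,-1],
    [0,0,0,0,0,0,-1],
    [0,0,0,0,0,0,-1],
    [0,0,0,0,0,0,-1],
    [0,0,0,0,0,0,-1],
    [0,0,0,0,0,0,-1],
  ],
)

```text
clock: 30.15
position: [0.421, 0.2574, 0.2936]
ee_rot: [2.298, 1.567, 0.705]
force: [-0.2, 0.3, 0.2]
width: 0.006
gripper_force: 0.0
```

```bash
python3 g.py|head -4
```

```text
clk 30.15 tcp_m [-0.1589  0.4117  0.0486] radius 0.1661 pos_ang 1.274 tool_ang 0.565 yt [ 0.762 -0.437  0.479] xt [0.365 0.9   0.24 ] 
 j [-0.46 -0.05 -0.49  2.16  0.62  0.73 -1.73] F [-0.2  0.3  0.2] w 0.006 gf 0.0
[-0.15888636  0.14670648  0.29355651] [-0.46008105 -0.04639977 -0.48810505  2.16106121  0.61689124  0.73134627
 -1.73216309]
```

carry_out(
  commands=[
    [0,0,0,0,0,0,-1],
    [0,0,0,0,0,0,-1],
    [0,0,0,0,0,0,-1],
    [0,0,0,0,0,0,-1],
    [0,0,0,0,0,0,-1],
    [0,0,0,0,0,0,-1],
    [0,0,0,0,0,0,-1],
    [0,0,0,0,0,0,-1],
  ],
)

```text
clock: 30.95
position: [0.421, 0.2575, 0.2935]
ee_rot: [1.439, 2.233, 0.474]
force: [0.3, 0.5, 0.2]
width: 0.004
gripper_force: 0.0
```

carry_out(
  commands=[
    [0,0,0,0,0,0,-1],
    [0,0,0,0,0,0,-1],
    [0,0,0,0,0,0,-1],
    [0,0,0,0,0,0,-1],
    [0,0,0,0,0,0,-1],
    [0,0,0,0,0,0,-1],
    [0,0,0,0,0,0,-1],
    [0,0,0,0,0,0,-1],
  ],
)

```text
clock: 31.75
position: [0.4211, 0.2574, 0.2935]
ee_rot: [0.444, 2.551, 0.195]
force: [0.2, 0.1, -0.3]
width: 0.006
gripper_force: 0.0
```

carry_out(
  commands=[
    [0,0,0,0,0,0,-1],
    [0,0,0,0,0,0,-1],
    [0,0,0,0,0,0,-1],
    [0,0,0,0,0,0,-1],
    [0,0,0,0,0,0,0],
  ],
)

```text
clock: 32.25
position: [0.4211, 0.2574, 0.2934]
ee_rot: [-0.068, 2.576, 0.048]
force: [-0.9, -0.5, -0.5]
width: 0.008
gripper_force: 0.0
```

```bash
python3 g.py
```

```text
clk 32.25 tcp_m [-0.1588  0.4116  0.0484] radius 0.1661 pos_ang 1.275 tool_ang 0.565 yt [0.017 1.    0.02 ] xt [-0.844  0.025 -0.535] 
 j [-0.54 -0.05 -0.41  2.17  0.62  0.73  0.26] F [-0.9 -0.5 -0.5] w 0.008 gf 0.0
[-0.15883983  0.14664804  0.29344048] [-0.54225179 -0.05016282 -0.41122366  2.16601609  0.62039637  0.73456176
  0.25914296]
[[-0.844, 0.017, 0.535], [0.025, 1.0, 0.008], [-0.535, 0.02, -0.845]]
[ 1.159 -0.066  4.732]
[ 0.31  -0.012  0.542]
[ 0.098 -0.006  0.483]
[-0.047 -0.003  0.494]
[-0.178  0.001  0.444]
[-0.304  0.005  0.387]
```

carry_out(
  commands=[
    [0,0.23,0.25,0.93,0,0,0],
    [0,0.23,0.25,0.93,0,0,0],
    [0,0.23,0,0.93,0,0,0],
    [0,0.23,0,0.93,0,0,0],
    [0,0.23,0,0.8,0,0,0],
    [0,0,0,0,0,0,0],
  ],
)

```text
clock: 32.85
position: [0.456, 0.2734, 0.1801]
ee_rot: [-0.064, 2.58, 0.047]
force: [0.4, 0.1, 1.8]
width: 0.004
gripper_force: 0.0
```

```bash
python3 g.py
```

```text
clk 32.85 tcp_m [-0.1229  0.4249 -0.0649] radius 0.1389 pos_ang 2.057 tool_ang 0.561 yt [0.02 1.   0.02] xt [-0.846  0.028 -0.532] 
 j [-0.59  0.18 -0.38  2.27  1.05  0.56 -0.2 ] F [0.4 0.1 1.8] w 0.004 gf 0.0
[-0.12286133  0.15993677  0.18012561] [-0.58674025  0.18451232 -0.37914064  2.26712553  1.04910796  0.56496538
 -0.20131573]
[[-0.846, 0.02, 0.532], [0.028, 1.0, 0.006], [-0.532, 0.02, -0.847]]
[-0.052  0.001  0.133]
[ 0.308 -0.012  0.543]
[ 0.096 -0.006  0.483]
[-0.049 -0.002  0.494]
[-0.179  0.002  0.444]
[-0.305  0.006  0.386]
```

Touching lightly. Swing down along the arc.

carry_out(
  commands=[
    [0,0.13,0,0.34,0,0,0],
    [0,0.13,0,0.34,0,0,0],
    [0,0.05,0,0.24,0,0,0],
    [0,0.05,0,0.24,0,0,0],
    [0,-0.025,0,0.25,0,0,0],
    [0,-0.025,0,0.25,0,0,0],
    [0,-0.09,0,0.22,0,0,0],
    [0,-0.09,0,0.22,0,0,0],
  ],
)

```text
clock: 33.65
position: [0.4816, 0.2775, 0.1361]
ee_rot: [-0.07, 2.576, 0.049]
force: [-2.2, -0.2, 2.9]
width: 0.007
gripper_force: 1.4
```

```bash
python3 g.py
```

```text
clk 33.65 tcp_m [-0.097   0.4271 -0.1089] radius 0.1458 pos_ang 2.414 tool_ang 0.565 yt [0.015 1.    0.021] xt [-0.844  0.024 -0.535] 
 j [-0.61  0.29 -0.32  2.28  1.28  0.51 -0.41] F [-2.2 -0.2  2.9] w 0.007 gf 1.4
[-0.09697664  0.16209987  0.13608453] [-0.60973763  0.29350103 -0.3189383   2.27929247  1.28141719  0.50956568
 -0.40760673]
[[-0.844, 0.015, 0.535], [0.024, 1.0, 0.009], [-0.535, 0.021, -0.845]]
[-0.119  0.02  -1.909]
[ 0.31  -0.012  0.542]
[ 0.098 -0.007  0.483]
[-0.047 -0.003  0.494]
[-0.178  0.     0.444]
[-0.304  0.004  0.387]
```

carry_out(
  commands=[
    [0,-0.12,0,0.22,0,0,0],
    [0,-0.12,0,0.22,0,0,0],
    [0,-0.1,0,0.06,0,0,0],
    [0,0,0,0,0,0,0],
  ],
)

```text
clock: 34.05
position: [0.4908, 0.2785, 0.1283]
ee_rot: [-0.076, 2.582, 0.05]
force: [-29.3, -5.3, 17.5]
width: 0.003
gripper_force: 14.9
```

```bash
cat > q.py <<'E'
from g import *
d=arm.get_image('side');P,C,_=cloud(d);M=tom(P)
r,g,b=[C[...,i] for i in range(3)]
m=(r-b>80)&(M[...,0]<-.06)&(M[...,0]>-.2)&(M[...,1]>.1)&(M[...,1]<.23)&(M[...,2]>.08)&(M[...,2]<.3)
print('orange',m.sum(),np.percentile(M[m],[2,50,98],axis=0).round(4).tolist())
cv2.imwrite('pics/g2.png',cv2.resize(d['pixels'][200:380,260:460,::-1],(660,600)))
E
python3 q.py
```

```text
clk 34.05 tcp_m [-0.0878  0.4275 -0.1167] radius 0.1460 pos_ang 2.497 tool_ang 0.560 yt [0.011 1.    0.02 ] xt [-0.847  0.02  -0.531] 
 j [-0.6   0.32 -0.31  2.27  1.31  0.5  -0.41] F [-29.3  -5.3  17.5] w 0.003 gf 14.9
[-0.08777687  0.16245033  0.12832527] [-0.60014323  0.3170775  -0.3094411   2.26792477  1.30587445  0.49577834
 -0.41182157]
[[-0.847, 0.011, 0.531], [0.02, 1.0, 0.011], [-0.531, 0.02, -0.847]]
[ 0.038  0.025 -2.368]
[ 0.307 -0.012  0.544]
[ 0.095 -0.007  0.483]
[-0.05  -0.004  0.494]
[-0.18  -0.001  0.443]
[-0.306  0.002  0.385]
orange 191 [[-0.1526, 0.1725, 0.101], [-0.0842, 0.1923, 0.1042], [-0.0773, 0.1989, 0.2157]]
```

carry_out(
  commands=[
    [0,0.3,0,-0.3,0,0,0],
    [0,0.5,0,-0.5,0,0,0],
    [0,0.5,0,-0.8,0,0,0],
    [0,0,0,-1,0,0,0],
    [0,0,0,-1,0,0,0],
    [0,0,0,-1,0,0,0],
    [0,0,0,-1,0,0,0],
    [0,0,0,0,0,0,0],
  ],
)

```text
clock: 34.9
position: [0.3921, 0.271, 0.2338]
ee_rot: [-0.071, 2.573, 0.053]
force: [-0.2, 0.1, 0.6]
width: 0.006
gripper_force: 0.0
```

```bash
python3 q.py | tail -1; python3 -c "
from h import *
from cell import arm
s=arm.observe();st(s)
im=[]
for n in('side','scene'):
  d=arm.get_image(n);print(n,mark(d,-.3,.3));im.append(cv2.resize(d['pixels'][:,:,::-1],(400,300)))
a=cv2.imread('pics/g2.png');cv2.imwrite('pics/fin.png',np.vstack([np.hstack(im),cv2.resize(a,(800,300))[:, :]]) if 0 else np.hstack([cv2.resize(a,(440,400)),cv2.resize(im[1],(350,400))]))"
```

```text
orange 387 [[-0.0981, 0.1287, 0.1008], [-0.0876, 0.1707, 0.1033], [-0.0776, 0.1981, 0.1653]]
clk 34.95 tcp_m [-0.1861  0.4268 -0.0124] radius 0.1865 pos_ang 1.637 tool_ang 0.568 yt [0.015 1.    0.022] xt [-0.843  0.025 -0.537] 
 j [-0.63  0.02 -0.44  2.28  0.82  0.67 -0.06] F [ 0.3 -0.2 -0.4] w 0.006 gf 0.0
side (np.float64(-0.02), 150.0, 31.0)
scene (np.float64(0.006), 149.0, 41.0)
```

View pics/fin.png

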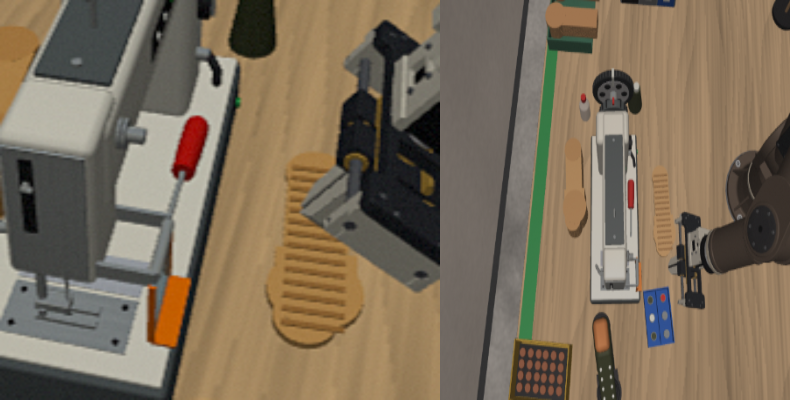

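The guard is vertical: its lip sits at x -0.098 to -0.08, z about 0.103. The mark is at the top, nothing else has moved, and the arm is clear.

```bash
python3 -c "
from cell import arm
print(arm.sign_off())"
```

```text
the job is handed in; nothing more can be done
None
```

The job is handed in at about 35 s: the handwheel went forwards only, over the top and through one full turn, and its white mark is uppermost to within about 0.02 rad by the cameras. The eye guard is fully down at its stop, nothing else looked moved in the last picture, and the robot is clear; no score came back.

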